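Stand the tea timer up beside the pot

TASK

The tea timer is lying on its face with its orange stand folded against its back. Swing the stand out as far as it goes, then stand the timer up so that it leans back on the stand, on the middle of the free end of the serving board next to the teapot, right way up, with its screen facing straight out over the board's near long edge, towards the robot that pours. Leave the teapot, the two nests of glasses and the sugar dome where they are.

Things in the scene. Friction and masses are not known exactly. Their poses are not given: they have to be found in the camera images.
- timer: White plastic tea timer, loose: a flat block 104 mm long (x), 56 wide (y), 18 thick (z) with flat sides and ends, 120 to 190 g. Origin at the centre of its face (dark screen, three flush keys), which lies on the table at the start. x points to its top end, z out of its back. At the start the top end is the one away from the robot (x along world +x within about 26 degrees).
- timer_bottom (a point): Centre of the timer's bottom end face (timer frame -52, 0, 9 mm). This end is flat and square: the timer can stand upright by itself on it, but tips if leaned more than about 8 degrees. Leaning on the fully opened stand, its x leans back 23 degrees (0.41 rad) from vertical; it then rests on the back edge of this end and on the stand's foot, 56 mm behind that edge.
- timer_top (a point): Centre of the timer's top end face (timer frame 52, 0, 9 mm). The upper 28 mm of the back are clear of the stand and its hinge.
- stand (a joint): Angle of the orange kickstand on the timer's back, rad: 0 folded (starts at 0 to 0.1), 0.84 fully open at its stop. Hinge axis along the timer's y at timer frame (18, 0, 22.5) mm. A plate 28 mm wide, 4 mm thick, reaching from the hinge towards the bottom end when folded; its free end swings up out of the back. Light friction hinge (0.015 N m): it stays where it is left.
- stand_foot (a point): Centre of the black rubber foot bar on the stand's free end: a round bar 9 mm thick, 32 mm long across the timer's width, lying on the timer's back when folded (so 9 mm proud of it); it can be pinched from above by its two ends. It swings on a 64 mm radius about the hinge.
- board: Dark wooden serving board, fixed, 340 mm long (its y), 180 mm deep (its x) and 12 mm thick. Origin at the centre of its underside; x points to its far long edge (away from the robot, within about 15 degrees), y along its length. The teapot stands on its +y end, the -y end is free.
- board_spot (a point): middle of the free end, on the board's top surface (board frame: 0, -85, 12 mm); its axes are those of the board
- teapot: Empty glass teapot with steel lid, loose, on the +y end of the board: 112 mm across, 120 mm high with the lid knob, spout and handle reach up to 95 mm from its axis along the board's x (spout towards the far edge, handle towards the robot). Origin at the centre of its underside.
- glasses_a: Two amber glasses nested in one another, loose, 72 mm across, 114 mm high, upright. Origin at the centre of the underside.
- glasses_b: A second nest of two amber glasses, same size. Origin at the centre of the underside.
- sugar_dome: White ceramic sugar dome, loose, 112 mm across, 87 mm high. Origin at the centre of the underside.
Not all that is in view belongs to the job. Of the things that look like the timer, the middle-sized one is meant.

How it is judged:
On the way, in this order (a step that is already met when the one before it is completed fails the run):
1. the stand is swung out fully (value of joint stand above 0.76 rad), for 0.2 s.
2. the timer is upright, or leaning back, over the free end of the board (angle between timer's own x axis and vertical below 0.6 rad and horizontal distance between timer_bottom and board_spot below 0.1 m), for 0.1 s.
At the end, for the whole second after the job is handed in: Stand open (over 0.76 rad); timer at rest, right way up, leaning back 15 to 31 degrees, its bottom end and the stand's foot both on the board; its footprint centred within 40 mm of the middle of the free end, along and across; screen facing the near long edge within 25 degrees; others unmoved (value of joint stand above 0.76 rad and angle between timer's own x axis and vertical between 0.27 and 0.55 rad and z of timer_bottom in the frame of board_spot between 0 and 0.008 m and z of stand_foot in the frame of board_spot between 0 and 0.0085 m and x of timer_bottom in the frame of board_spot below 0.008 m and x of stand_foot in the frame of board_spot above -0.008 m and y of timer in the frame of board_spot between -0.04 and 0.04 m and angle between the y axis of timer and the y axis of board, either way round below 0.45 rad and linear speed of timer below 0.02 m/s and angular speed of timer below 0.2 rad/s); the robot touches nothing.
It fails at once if the teapot is shifted by more than 20 mm (distance of teapot from where it was at the start of the episode above 0.02 m).
It fails at once if a nest of glasses is shifted by more than 20 mm (distance of any of glasses_a, glasses_b from where it was at the start of the episode above 0.02 m).
It fails at once if the sugar dome is shifted by more than 20 mm (distance of sugar_dome from where it was at the start of the episode above 0.02 m).
It fails at once if a bystander is tipped over (angle between any of teapot, glasses_a, glasses_b, sugar_dome's own z axis and vertical above 0.4 rad).
It also fails if it takes over 72 s, if anything falls off the work surface, if the arm or the gripper's body presses on something with over 40 N, if the wrist force passes 120 N, or if a joint passes its speed limit or range.

ROBOT

A 7-joint arm with a two-finger parallel gripper is mounted at the origin on the work surface. World frame = base frame: x ahead of the robot, y to its left, z up, the work surface at z = 0. Lengths are in m, angles in rad, forces in N, time in s.
With the tool pointing down it reaches from about 0.35 to 0.9 m from the base axis. Payload 8.1 kg.
Tool frame: the origin (TCP) lies midway between the tips of the shut fingers; the grasp point (between the pads) lies 19 mm behind it; z points along the fingers, y is the line along which they close (so a half turn about z gives the same grasp; the last joint's range is limited). The gripper opens to 92 mm and grips with 3 to 60 N. Pads are 19 mm wide; open, the fingers measure 130 mm over their backs; the gripper's body (75 mm by 190 mm) begins 47 mm behind the grasp point.
Start: joints at [1.061, 0.434, 0.025, 1.573, -0.012, 1.134, -0.075], TCP at [0.247, -0.574, 0.227] pointing down, gripper open.
Joint ranges: [-2.62, 2.62], [-0.44, 2.09], [-1.27, 1.32], [0.08, 2.57], [-1.32, 4.46], [0.12, 2], [-2.74, 2.74]. Speed limits (rad/s): [2.22, 2.22, 3.01, 3.01, 3.14, 3.14, 3.14].

INTERFACE

Orientations are given as a rotation vector (axis times angle).
In Python, from cell import arm gives the robot as it stands.
- The arm moves only by the tool move_arm, never from a script. Its argument "motion" is a list of rows, each an object of numbers: "tx", "ty", "tz": the shift along the tool's x, y, z normalised to -1 to 1, where 1 is 1000 mm; "twist": the turn about the tool's z normalised to -1 to 1, where 1 is pi/2 rad. In form: [{"tx": .., "ty": .., "tz": .., "twist": ..}, ...]. A call has 1 to 12 rows; each row shifts and turns the commanded pose from where the row before left it, along the tool's axes as they then stand; what a row does not reach is not made up. A row lasts 1/10 s, in which the tool goes at most 50 mm and 8.59 degrees, less where a joint would pass 70% of its speed; a pose out of reach is approached as far as the arm can. A call with a number of a shift or a turn outside -1 to 1 is refused whole. A call with a gripper value outside its range is refused whole. "gripper" is the gripper's target within -1 to 1 (shut at 1, half-way at 0, fully open at -1), set as the call begins (left out, the last holds). The fingers move at their own pace and stop on an object; "squeeze" is the grip in N (left out, the last holds). Time passes only in rows, so rows that do not move let the fingers close. It gives the time, the measured TCP pose, the force, the opening and the grip force at its end, in the units of the state.
- arm.observe(): the state, without advancing time (a new reading comes with each control period).
- arm.get_image(name): name is "scene" or "top" or "wrist"; returns the picture (400x640x3 uint8, red, green, blue); there is no depth.
- arm.calibration(name): a dict with "K" (3x3 intrinsics, pixels), "T" (4x4, takes a point from camera to world coordinates). Camera axes: x right, y down, z forward; pixel columns grow to the right and rows downward; lengths in m; the calibration is good to about 2 mm. A picture is of the moment at which its call begins: read the wrist's pose just before it. calibration takes no time and is no camera call; for the wrist camera it gives the pose at the moment of the call.
- arm.sign_off(): hands the job in; it is judged then, once.
Trained networks look in the newest picture that a camera, given by its name, has taken for a name from the list of things; names that differ only in an ending like _2 or _b are one class to them, and where a whole thing is asked for, a point or a joint stands for the part that bears it (a point fixed in the world has none). Each returns a list of dicts, best first, with "conf" (0 to 1); they miss things now and then, are a little off and sometimes report something else, mostly with a low value. They report only what shows in the picture. A call takes as long as a camera call. They do not tell look-alikes from the thing itself.
- arm.look_for(camera, query): "point" ([column, row] as shares, 0 to 1, of the picture: columns of its width, rows of its height, amid what is visible of it).
- arm.regions_of(camera, query): "region" (400x640 bool, what is visible of it) and "point" ([column, row] as shares, 0 to 1, of the picture: columns of its width, rows of its height, amid what is visible of it).
- arm.place_of(camera, query): "point" ([column, row] as shares, 0 to 1, of the picture: columns of its width, rows of its height: a listed point, or the origin of a listed thing).
The state is a dict: "clock": time; "joints": joint angles; "dq": joint speeds; "joint_efforts": joint torques, N m; "position": TCP position; "ee_rot": TCP orientation; "force": force on the tool from outside, world axes, zero at the start; "ft_torque": the same for the moment, N m; "width": opening from 0.0 (shut) to 1.0 (fully open); "gripper_force": force on a finger pad.
Only numpy, scipy, OpenCV 4.12 (cv2) and the standard library are available. Lean on these libraries where they do the work, as an engineer would, in place of code of your own. Each camera call takes 0.05 s, during which the arm holds its last target. There are 200 camera calls.

## Working session

There is one attempt and no reset: what is moved stays moved. The work goes in short steps, Python scripts to look and compute and a tool call to move; the robot and the scene stay as the last step left them, time stands still between calls to the robot, and variables do not carry over. Pictures are saved under pics/ and viewed, at most 10 in all, crops included, and the job is handed in when it is done.

Besides the shell and the picture viewer there is one more tool, called after ">>>" by a JSON object that holds its "api" and its "payload". move_arm: Moves the arm, as the interface text tells. Scaled input: -1 to 1 covers 1000 mm each way for a shift and pi/2 rad each way for a turn. Its arguments: {"type":"object","properties":{"motion":{"type":"array","items":{"type":"object","properties":{"tx":{"type":"number"},"ty":{"type":"number"},"tz":{"type":"number"},"twist":{"type":"number"}}}},"gripper":{"type":"number"},"squeeze":{"type":"number"}},"required":["motion"]}

```bash
mkdir -p pics; ls
python3 - <<'E'
from cell import arm
import cv2,numpy as np
ims={n:arm.get_image(n) for n in("scene","top")}
for n,im in ims.items(): cv2.imwrite(f"pics/{n}0.png",im[:,:,::-1])
for n in ims:
  c=arm.calibration(n);print(n,np.round(c["K"],1).tolist(),np.round(c["T"],3).tolist())
  for q in["timer","stand_foot","timer_top","timer_bottom","board","board_spot","teapot","glasses_a","sugar_dome"]:
    print(q,[(np.round(np.array(d["point"])*[640,400]).tolist(),round(d["conf"],2)) for d in arm.place_of(n,q)])
print(arm.observe())
E
```

```text
pics
scene [[456.9, 0.0, 324.0], [0.0, 456.9, 206.2], [0.0, 0.0, 1.0]] [[-0.796, 0.504, -0.335, 0.917], [0.605, 0.674, -0.425, 0.49], [0.012, -0.541, -0.841, 0.979], [0.0, 0.0, 0.0, 1.0]]
timer [([448.0, 279.0], 0.91), ([385.0, 243.0], 0.8), ([428.0, 218.0], 0.77)]
stand_foot [([402.0, 227.0], 0.75), ([438.0, 294.0], 0.65), ([418.0, 208.0], 0.59)]
timer_top [([440.0, 226.0], 0.94), ([463.0, 248.0], 0.83), ([372.0, 259.0], 0.64), ([251.0, 266.0], 0.55)]
timer_bottom [([434.0, 300.0], 0.9), ([405.0, 231.0], 0.86), ([414.0, 212.0], 0.63)]
board [([295.0, 161.0], 0.81)]
board_spot [([277.0, 136.0], 0.66), ([294.0, 159.0], 0.55)]
teapot [([318.0, 178.0], 0.58), ([253.0, 262.0], 0.2)]
glasses_a [([254.0, 265.0], 0.68), ([366.0, 363.0], 0.67)]
sugar_dome [([200.0, 145.0], 0.96)]
top [[482.7, 0.0, 313.9], [0.0, 482.7, 207.2], [0.0, 0.0, 1.0]] [[-0.023, -0.992, 0.121, 0.414], [-1.0, 0.025, 0.011, -0.008], [-0.014, -0.121, -0.993, 1.141], [0.0, 0.0, 0.0, 1.0]]
timer [([180.0, 269.0], 0.95), ([241.0, 300.0], 0.84), ([240.0, 247.0], 0.57)]
stand_foot [([169.0, 245.0], 0.7), ([241.0, 265.0], 0.63
[... 409 characters left out ...]
ts': array([ 1.0614007 ,  0.43447963,  0.0250106 ,  1.57320099, -0.0116334 ,
        1.13399118, -0.07513236]), 'dq': array([-6.88828380e-04, -2.60168649e-04, -1.31926717e-03, -4.98151331e-04,
       -7.38959832e-04, -9.31650573e-04,  8.14096082e-05]), 'joint_efforts': array([-8.64941958e-04, -6.67676783e+01,  9.83986370e-01, -3.14805472e+01,
       -6.05115574e-02,  3.28357564e-02,  8.16169813e-05]), 'position': array([ 0.24727957, -0.57401941,  0.22675423]), 'ee_rot': array([3.07681780e+00, 6.34367290e-01, 5.02808941e-05]), 'force': array([-0.30196819,  0.49785709, -0.82715615]), 'ft_torque': array([ 0.04193828,  0.003638  , -0.00332974]), 'gripper_force': 0.0, 'width': 0.9994332896068898}
```

View pics/top0.png

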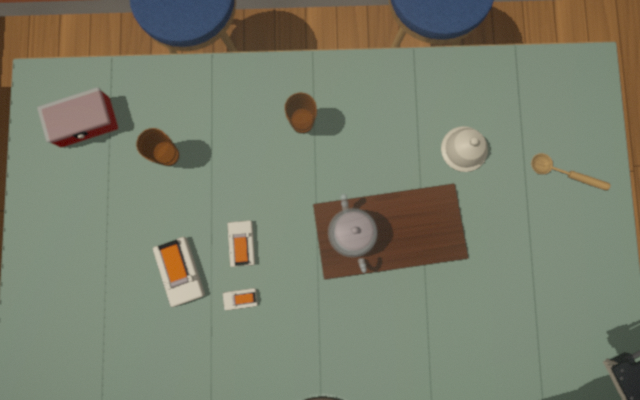

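View pics/scene0.png

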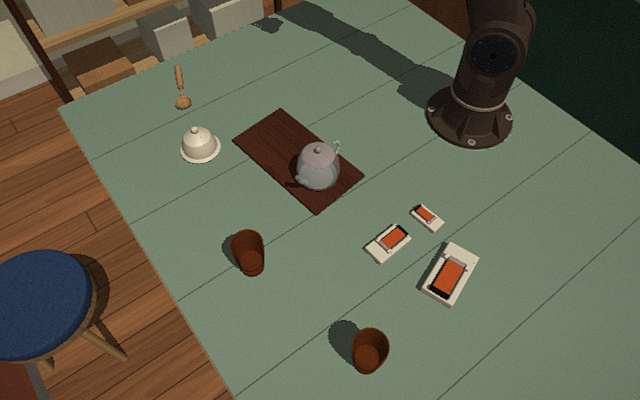

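The top view shows three timer look-alikes: large at (180,271), middle at (240,244) and small at (241,299). The middle one is about 45 px (≈104 mm) long, with its black foot end towards the robot, so it fits the description. The free end of the board is at about (430,228), with the teapot at (353,232).

```bash
cat > h.py <<'E'
import numpy as np,cv2
from cell import arm
from scipy.spatial.transform import Rotation as R
def ray(n,px,z,cal=None):
    c=cal or arm.calibration(n);K=np.array(c["K"]);T=np.array(c["T"])
    px=np.atleast_2d(px).astype(float);d=np.c_[px,np.ones(len(px))]@np.linalg.inv(K).T@T[:3,:3].T
    o=T[:3,3];return o+d*((z-o[2])/d[:,2])[:,None]
def proj(n,P,cal=None):
    c=cal or arm.calibration(n);T=np.array(c["T"]);p=(np.atleast_2d(P)-T[:3,3])@T[:3,:3];q=p@np.array(c["K"]).T
    return q[:,:2]/q[:,2:]
def pose():
    s=arm.observe();M=R.from_rotvec(s["ee_rot"]).as_matrix()
    return np.array(s["position"]),M,s
def rows(target,yaw_y=None):
    """shift in tool frame (mm) to a world target; twist (rad) to bring tool y to yaw_y (mod pi)"""
    p,M,s=pose();d=M.T@(np.array(target)-p)
    print("tool shift mm",np.round(d*1000,1),"yaw_y",round(np.arctan2(M[1,1],M[0,1]),3),"j",np.round(s["joints"],2),"t",s["clock"])
    if yaw_y is not None:
        a=-(yaw_y-np.arctan2(M[1,1],M[0,1]));print("twist opts rad",[round((a+k*np.pi+2*np.pi)%(4*np.pi)-2*np.pi,3) for k in(-1,0,1)])
def obb(mask):
    c=max(cv2.findContours(mask.astype(np.uint8),0,1)[0],key=cv2.contourArea)
    return c[:,0,:],cv2.boxPoints(cv2.minAreaRect(c))
E
python3 - <<'E'
from h import *
im=arm.get_image("top");bgr=im[:,:,::-1].copy()
for q,z in(("timer",.018),("board",.012)):
  for d in arm.regions_of("top",q):
    c,b=obb(d["region"]);w=ray("top",b,z)[:,:2]*1000
    e=np.roll(w,-1,0)-w;L=np.hypot(*e.T);i=L.argmax()
    print(q,round(d["conf"],2),np.round(b).tolist(),"cen",np.round(w.mean(0)),"sides",np.round(L[:2]),"yaw long",round(np.arctan2(*e[i][::-1])%np.pi,3))
crop=cv2.resize(bgr[200:320,140:300],None,fx=5,fy=5,interpolation=cv2.INTER_CUBIC);cv2.imwrite("pics/crop.png",crop)
E
```

```text
timer 0.97 [[225.0, 223.0], [251.0, 220.0], [255.0, 266.0], [229.0, 268.0]] cen [470. 179.] sides [ 62. 106.] yaw long 0.082
timer 0.73 [[222.0, 292.0], [254.0, 288.0], [257.0, 305.0], [224.0, 310.0]] cen [344. 181.] sides [76. 40.] yaw long 1.688
timer 0.65 [[150.0, 247.0], [185.0, 235.0], [206.0, 296.0], [171.0, 308.0]] cen [410. 323.] sides [ 86. 149.] yaw long 0.328
```

View pics/crop.png

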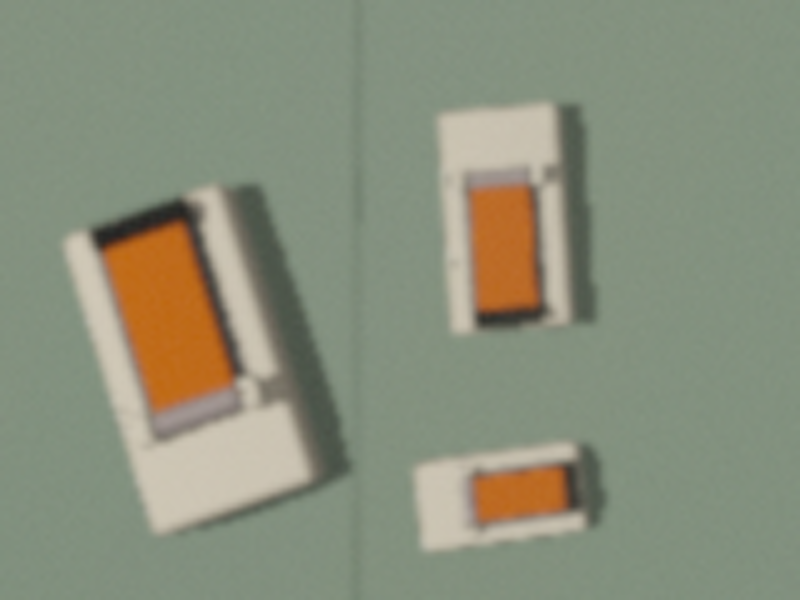

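Confirmed: the middle timer is at (240,244), about 106×58 mm, with its top end away from the robot. Next I measure the board and work out the move.

Run:
```python
from h import *
im=arm.get_image("top");v=cv2.cvtColor(im,cv2.COLOR_RGB2HSV).astype(int)
m=((v[...,0]<15)|(v[...,0]>165))&(v[...,2]<110)&(v[...,1]>60)
m[:170]=0;m[290:]=0;m[:,:300]=0;m[:,480:]=0
m=cv2.morphologyEx(m.astype(np.uint8),cv2.MORPH_CLOSE,np.ones((5,5)))
c,b=obb(m);w=ray("top",b,.012)[:,:2]*1000;e=np.roll(w,-1,0)-w
print(b.round(1).tolist(),w.round(0).tolist(),np.hypot(*e.T).round(),np.arctan2(e[:,1],e[:,0]).round(3))
rows([.42,.176,.29],1.653)
```

```text
[[313.29998779296875, 204.10000610351562], [456.1000061035156, 183.10000610351562], [467.1000061035156, 257.70001220703125], [324.29998779296875, 278.79998779296875]] [[559.0, 6.0], [601.0, -332.0], [425.0, -347.0], [385.0, -15.0]] [341. 176. 335. 176.] [-1.448 -3.056  1.693  0.122]
tool shift mm [ 455.3 -620.5  -63.3] yaw_y -1.164 j [ 1.06  0.43  0.02  1.57 -0.01  1.13 -0.08] t 1.2
twist opts rad [np.float64(-5.959), np.float64(-2.817), np.float64(0.325)]
```

>>> {"api": "move_arm", "payload": {"motion": [{"tx":0.025,"ty":-0.034,"tz":-0.006},{"tx":0.025,"ty":-0.034,"tz":-0.006},{"tx":0.025,"ty":-0.034,"tz":-0.006},{"tx":0.025,"ty":-0.034,"tz":-0.006},{"tx":0.025,"ty":-0.034,"tz":-0.006},{"tx":0.025,"ty":-0.034,"tz":-0.006},{"tx":0.025,"ty":-0.034,"tz":-0.006},{"tx":0.025,"ty":-0.034,"tz":-0.006},{"tx":0.025,"ty":-0.034,"tz":-0.006},{"tx":0.025,"ty":-0.034,"tz":-0.006}]}}

```text
invalid input
```

>>> {"api": "move_arm", "payload": {"motion": [{"tx":0.025,"ty":-0.034},{"tx":0.025,"ty":-0.034},{"tx":0.025,"ty":-0.034},{"tx":0.025,"ty":-0.034},{"tx":0.025,"ty":-0.034},{"tx":0.025,"ty":-0.034},{"tx":0.025,"ty":-0.034},{"tx":0.025,"ty":-0.034},{"twist":-0.09},{"twist":-0.09},{"twist":-0.09},{"twist":-0.09}]}}

```text
invalid input
```

>>> {"api": "move_arm", "payload": {"motion": [{"twist":-0.09},{"twist":-0.09},{"twist":-0.09},{"twist":-0.09},{"twist":-0.09},{"twist":-0.09},{"twist":-0.09},{"twist":-0.09},{"twist":-0.09},{"twist":-0.09},{"twist":-0.09},{"twist":-0.09}]}}

```text
invalid input
```

>>> {"api": "move_arm", "payload": {"motion": [{"twist":-0.09},{"twist":-0.09},{"twist":-0.09},{"twist":-0.083},{},{}]}}

```text
invalid input
```

Run:
```python
from h import *
rows([.42,.176,.29],1.653)
cal=arm.calibration("wrist");im=arm.get_image("wrist");cv2.imwrite("pics/w1.png",im[:,:,::-1])
import pickle;pickle.dump((cal,im),open("w1.pkl","wb"));print(np.round(cal["T"],3).tolist())
for d in arm.regions_of("wrist","timer"):
    c,b=obb(d["region"]);w=ray("wrist",b,.018,cal)[:,:2]*1000;e=np.roll(w,-1,0)-w;L=np.hypot(*e.T)
    print(round(d["conf"],2),b.round().tolist(),w.mean(0).round(1),L.round(1),np.arctan2(e[:,1],e[:,0]).round(3))
for q in("stand_foot","timer_top","timer_bottom"):
    print(q,[(ray("wrist",np.array(d["point"])*[640,400],.0225 if q=="stand_foot" else .009,cal)[0].round(4).tolist(),round(d["conf"],2)) for d in arm.place_of("wrist",q)])
```

```text
tool shift mm [ 455.3 -620.5  -63.3] yaw_y -1.164 j [ 1.06  0.43  0.02  1.57 -0.01  1.13 -0.08] t 1.2
twist opts rad [np.float64(-5.959), np.float64(-2.817), np.float64(0.325)]
[[0.396, -0.877, -0.273, 0.321], [-0.918, -0.378, -0.118, -0.542], [-0.0, 0.297, -0.955, 0.384], [0.0, 0.0, 0.0, 1.0]]
stand_foot []
timer_top []
timer_bottom []
```

View pics/w1.png

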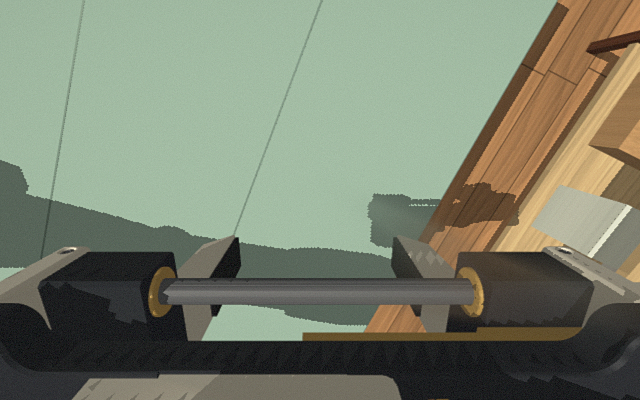

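That picture shows only the fingers and bare table, since the arm has not moved. The rows were probably refused because they need all four keys.

>>> {"api": "move_arm", "payload": {"motion": [{"tx":0.025,"ty":-0.034,"tz":-0.006,"twist":0},{"tx":0.025,"ty":-0.034,"tz":-0.006,"twist":0},{"tx":0.025,"ty":-0.034,"tz":-0.006,"twist":0},{"tx":0.025,"ty":-0.034,"tz":-0.006,"twist":0},{"tx":0.025,"ty":-0.034,"tz":-0.006,"twist":0},{"tx":0.025,"ty":-0.034,"tz":-0.006,"twist":0},{"tx":0.025,"ty":-0.034,"tz":-0.006,"twist":0},{"tx":0.025,"ty":-0.034,"tz":-0.006,"twist":0},{"tx":0.025,"ty":-0.034,"tz":-0.006,"twist":0},{"tx":0.025,"ty":-0.034,"tz":-0.006,"twist":0}]}}

```text
clock: 2.45
position: [0.3425, -0.1612, 0.2873]
ee_rot: [3.076, 0.634, 0.001]
force: [0.9, -0.3, 0.7]
width: 0.999
gripper_force: 0.0
```

>>> {"api": "move_arm", "payload": {"motion": [{"tx":0.025,"ty":-0.034,"tz":0,"twist":0},{"tx":0.025,"ty":-0.034,"tz":0,"twist":0},{"tx":0.025,"ty":-0.034,"tz":0,"twist":0},{"tx":0.025,"ty":-0.034,"tz":0,"twist":0},{"tx":0.025,"ty":-0.034,"tz":0,"twist":0},{"tx":0.025,"ty":-0.034,"tz":0,"twist":0},{"tx":0.025,"ty":-0.034,"tz":0,"twist":0},{"tx":0.025,"ty":-0.034,"tz":0,"twist":0},{"tx":0,"ty":0,"tz":0,"twist":-0.09},{"tx":0,"ty":0,"tz":0,"twist":-0.09},{"tx":0,"ty":0,"tz":0,"twist":-0.09},{"tx":0,"ty":0,"tz":0,"twist":-0.09}]}}

```text
clock: 3.65
position: [0.4184, 0.1662, 0.2867]
ee_rot: [2.773, 1.476, 0.0]
force: [0.2, 0.1, -0.1]
width: 1.003
gripper_force: 0.0
```

>>> {"api": "move_arm", "payload": {"motion": [{"tx":0,"ty":0,"tz":0,"twist":-0.09},{"tx":0,"ty":0,"tz":0,"twist":-0.09},{"tx":0,"ty":0,"tz":0,"twist":-0.09},{"tx":0,"ty":0,"tz":0,"twist":-0.09},{"tx":0,"ty":0,"tz":0,"twist":-0.09},{"tx":0,"ty":0,"tz":0,"twist":-0.09},{"tx":0,"ty":0,"tz":0,"twist":-0.09},{"tx":0,"ty":0,"tz":0,"twist":-0.09},{"tx":0,"ty":0,"tz":0,"twist":-0.09},{"tx":0,"ty":0,"tz":0,"twist":-0.09},{"tx":0,"ty":0,"tz":0,"twist":-0.09},{"tx":0,"ty":0,"tz":0,"twist":-0.09}]}}

```text
clock: 4.85
position: [0.4185, 0.166, 0.2868]
ee_rot: [0.727, 3.056, -0.0]
force: [0.3, -0.6, 0.8]
width: 1.0
gripper_force: 0.0
```

>>> {"api": "move_arm", "payload": {"motion": [{"tx":0,"ty":0,"tz":0,"twist":-0.09},{"tx":0,"ty":0,"tz":0,"twist":-0.09},{"tx":0,"ty":0,"tz":0,"twist":-0.09},{"tx":0,"ty":0,"tz":0,"twist":-0.083},{"tx":0,"ty":0,"tz":0,"twist":0},{"tx":0,"ty":0,"tz":0,"twist":0}]}}

```text
clock: 5.45
position: [0.4185, 0.166, 0.2867]
ee_rot: [0.122, -3.139, -0.0]
force: [-0.1, -1.0, 0.2]
width: 0.998
gripper_force: 0.0
```

```bash
cat > w.py <<'E'
from h import *
import sys
cal=arm.calibration("wrist");im=arm.get_image("wrist");cv2.imwrite(f"pics/{sys.argv[1]}.png",im[:,:,::-1])
for d in arm.regions_of("wrist","timer"):
    c,b=obb(d["region"]);w=ray("wrist",c,.018,cal)[:,:2].astype(np.float32)*1000
    b2=cv2.boxPoints(cv2.minAreaRect(w));e=np.roll(b2,-1,0)-b2;L=np.hypot(*e.T)
    print(round(d["conf"],2),b.round().tolist(),b2.mean(0).round(1),L.round(1),np.arctan2(e[:,1],e[:,0]).round(3))
for q in("stand_foot","timer_top","timer_bottom"):
    print(q,[(ray("wrist",np.array(d["point"])*[640,400],.0225 if q=="stand_foot" else .009,cal)[0].round(4).tolist(),round(d["conf"],2)) for d in arm.place_of("wrist",q)])
E
python3 w.py w2; python3 -c "
from h import *;rows([.42,.176,.29],1.653)"
```

```text
0.86 [[303.0, 169.0], [340.0, 169.0], [340.0, 234.0], [303.0, 234.0]] [471.5 178.7] [ 55.5 105.5  55.5 105.5] [-1.506  0.064  1.635 -3.077]
0.74 [[303.0, 103.0], [356.0, 103.0], [356.0, 134.0], [303.0, 134.0]] [345.6 180.1] [75.5 41.8 75.5 41.8] [-1.452  0.119  1.69  -3.023]
0.71 [[383.0, 124.0], [442.0, 115.0], [458.0, 216.0], [399.0, 225.0]] [414.1 322.8] [ 84.9 154.6  84.9 154.6] [-1.257  0.314  1.884 -2.828]
stand_foot [([0.4775, 0.3422, 0.0225], 0.71), ([0.4995, -0.2447, 0.0225], 0.63), ([0.352, 0.1485, 0.0225], 0.59)]
timer_top [([0.3445, 0.2994, 0.009], 0.93), ([0.3431, 0.2171, 0.009], 0.89), ([0.5229, 0.1818, 0.009], 0.72), ([0.507, -0.2558, 0.009], 0.23)]
timer_bottom [([0.353, 0.1415, 0.009], 0.9), ([0.4842, 0.35, 0.009], 0.88), ([0.4186, 0.1728, 0.009], 0.58)]
tool shift mm [-2.3  9.7 -3.2] yaw_y 1.651 j [ 0.46  0.28 -1.15  1.82  0.27  1.22  0.88] t 5.7
twist opts rad [np.float64(-3.144), np.float64(-0.002), np.float64(3.14)]
```

View pics/w2.png

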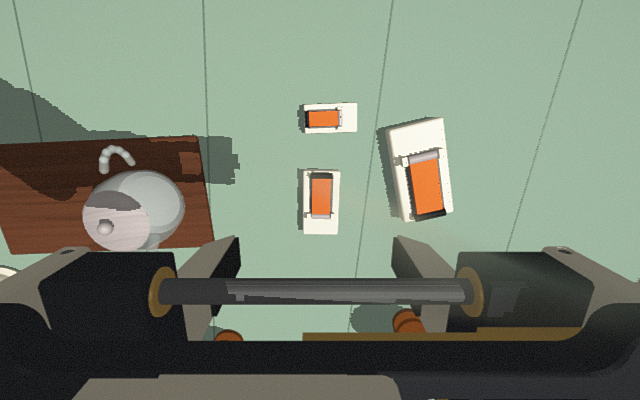

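The wrist view shows the middle timer at about (321,202), the small one at (330,118) and the large one at (420,170). The foot is towards the robot. I go down over the foot bar with the fingers part-closed.

>>> {"api": "move_arm", "payload": {"motion": [{"tx":-0.0077,"ty":0.0087,"tz":0.045,"twist":0},{"tx":0,"ty":0,"tz":0.045,"twist":0},{"tx":0,"ty":0,"tz":0.045,"twist":0},{"tx":0,"ty":0,"tz":0.045,"twist":0},{"tx":0,"ty":0,"tz":0.035,"twist":0},{"tx":0,"ty":0,"tz":0.01,"twist":0},{"tx":0,"ty":0,"tz":0.01,"twist":0},{"tx":0,"ty":0,"tz":0,"twist":0}], "gripper": -0.1, "squeeze": 8}}

```text
clock: 6.5
position: [0.4258, 0.1756, 0.0519]
ee_rot: [-0.128, 3.139, 0.0]
force: [-0.0, -0.1, -0.4]
width: 0.547
gripper_force: 0.0
```

```bash
python3 w.py w3;python3 -c "
from h import *;rows([.4256,.1753,.0205],1.645)"
```

```text
0.85 [[274.0, 82.0], [392.0, 78.0], [394.0, 143.0], [277.0, 148.0]] [345.6 180.9] [73.2 39.9 73.2 39.9] [-1.456  0.114  1.685 -3.027]
0.78 [[276.0, 217.0], [353.0, 217.0], [353.0, 277.0], [276.0, 277.0]] [440.  175.9] [55.7 48.2 55.7 48.2] [-1.49   0.081  1.652 -3.061]
0.56 [[447.0, 123.0], [588.0, 109.0], [604.0, 271.0], [464.0, 285.0]] [396.4 318.9] [ 91.8 118.9  91.8 118.9] [-1.252  0.319  1.89  -2.822]
stand_foot [([0.4274, 0.1733, 0.0225], 0.94), ([0.3481, 0.1486, 0.0225], 0.89), ([0.4798, 0.3493, 0.0225], 0.74)]
timer_top [([0.5247, 0.1784, 0.009], 0.88), ([0.3415, 0.2171, 0.009], 0.83), ([0.3416, 0.302, 0.009], 0.57)]
timer_bottom [([0.4242, 0.1745, 0.009], 0.83), ([0.3477, 0.1441, 0.009], 0.81), ([0.4845, 0.3488, 0.009], 0.56)]
tool shift mm [ 0.8 -0.3 32.4] yaw_y 1.652 j [ 0.15  0.58 -0.89  2.1   0.66  0.76  0.5 ] t 6.75
twist opts rad [np.float64(-3.135), np.float64(0.007), np.float64(3.148)]
```

View pics/w3.png

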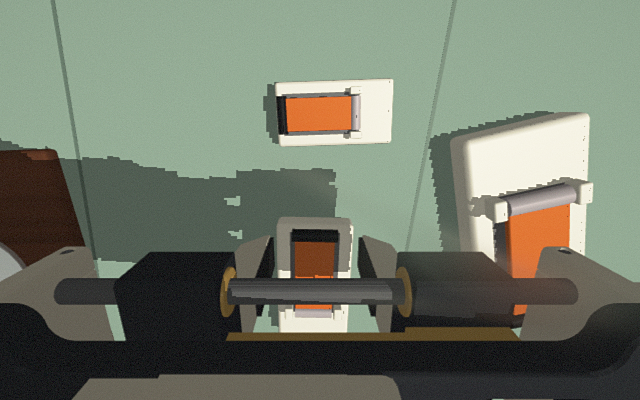

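The fingers at (260,270) and (375,270) straddle the foot bar at (315,238). I descend and pinch.

>>> {"api": "move_arm", "payload": {"motion": [{"tx":-0.001,"ty":-0.0015,"tz":0.012,"twist":0},{"tx":0,"ty":0,"tz":0.01,"twist":0},{"tx":0,"ty":0,"tz":0.006,"twist":0},{"tx":0,"ty":0,"tz":0.003,"twist":0},{"tx":0,"ty":0,"tz":0,"twist":0},{"tx":0,"ty":0,"tz":0,"twist":0}]}}

```text
clock: 7.35
position: [0.4265, 0.1741, 0.0207]
ee_rot: [0.129, -3.139, -0.0]
force: [-0.4, -0.5, -0.7]
width: 0.547
gripper_force: 0.0
```

>>> {"api": "move_arm", "payload": {"motion": [{"tx":0,"ty":0,"tz":0,"twist":0},{"tx":0,"ty":0,"tz":0,"twist":0},{"tx":0,"ty":0,"tz":0,"twist":0},{"tx":0,"ty":0,"tz":0,"twist":0},{"tx":0,"ty":0,"tz":0,"twist":0},{"tx":0,"ty":0,"tz":0,"twist":0}], "gripper": 1, "squeeze": 6}}

```text
clock: 7.95
position: [0.4266, 0.174, 0.0208]
ee_rot: [-0.128, 3.139, 0.0]
force: [1.3, 0.5, 0.2]
width: 0.345
gripper_force: 6.0
```

The opening is 31.7 mm, so the bar is held. I swing it along the arc.

>>> {"api": "move_arm", "payload": {"motion": [{"tx":-0.0003,"ty":0,"tz":-0.0064,"twist":0},{"tx":-0.001,"ty":0,"tz":-0.0063,"twist":0},{"tx":-0.0016,"ty":0,"tz":-0.0062,"twist":0},{"tx":-0.0022,"ty":0,"tz":-0.006,"twist":0},{"tx":-0.0027,"ty":0,"tz":-0.0058,"twist":0},{"tx":-0.0034,"ty":0,"tz":-0.0054,"twist":0},{"tx":-0.0039,"ty":0,"tz":-0.0051,"twist":0},{"tx":-0.0043,"ty":0,"tz":-0.0047,"twist":0},{"tx":-0.0038,"ty":0,"tz":-0.0034,"twist":0},{"tx":0,"ty":0,"tz":0,"twist":0},{"tx":0,"ty":0,"tz":0,"twist":0},{"tx":0,"ty":0,"tz":0,"twist":0}]}}

```text
clock: 9.15
position: [0.4494, 0.1758, 0.0698]
ee_rot: [0.128, -3.138, 0.0]
force: [-0.3, -0.4, -1.9]
width: 0.345
gripper_force: 6.0
```

Run:
```python
from h import *
im=arm.get_image("scene")[:,:,::-1];im2=arm.get_image("wrist")[:,:,::-1]
a=cv2.resize(im[190:290,340:500],(640,400),interpolation=cv2.INTER_CUBIC);b=im2[180:380]
cv2.imwrite("pics/s4.png",np.vstack([a,b]))
print(pose()[2]["force"],pose()[2]["joints"].round(2))
```

```text
[ 0.17735804 -0.73752097 -1.29460364] [ 0.18  0.58 -0.9   2.03  0.63  0.83  0.56]
```

View pics/s4.png

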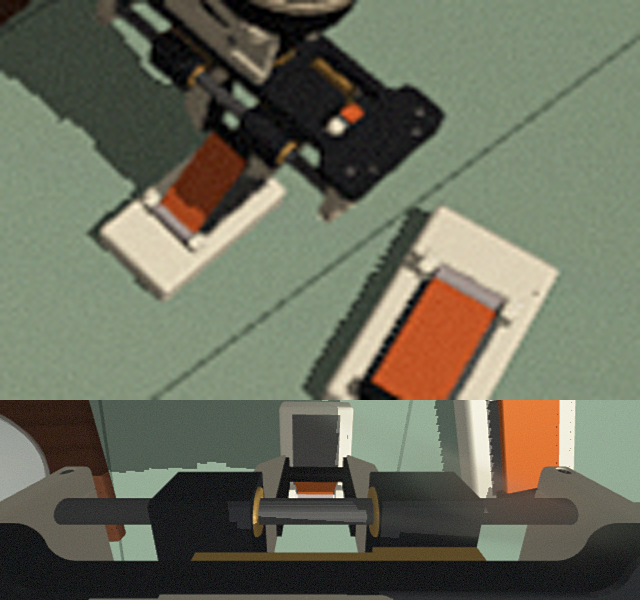

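The stand is open: the orange plate is swung up and the hand feels about 1.5 N of pull at the stop. I release, rise and move over the timer's top end.

>>> {"api": "move_arm", "payload": {"motion": [{"tx":0,"ty":0,"tz":0.001,"twist":0},{"tx":0,"ty":0,"tz":0,"twist":0},{"tx":0,"ty":0,"tz":0,"twist":0},{"tx":0,"ty":0,"tz":0,"twist":0},{"tx":0,"ty":0,"tz":-0.02,"twist":0},{"tx":0,"ty":0,"tz":-0.03,"twist":0},{"tx":0,"ty":0,"tz":-0.03,"twist":0}], "gripper": -0.1}}

```text
clock: 9.95
position: [0.4492, 0.1758, 0.1497]
ee_rot: [0.129, -3.138, 0.0]
force: [0.7, -0.9, 0.3]
width: 0.551
gripper_force: 0.0
```

```bash
python3 w.py w5;python3 -c "
from h import *;rows([.5094,.1815,.003],1.645)"
```

```text
0.65 [[289.0, 64.0], [371.0, 62.0], [372.0, 109.0], [290.0, 111.0]] [345.8 181.2] [75.2 40.9 75.2 40.9] [-1.461  0.11   1.681 -3.031]
0.62 [[408.0, 98.0], [501.0, 85.0], [522.0, 232.0], [430.0, 246.0]] [415.8 322.9] [ 85.6 154.4  85.6 154.4] [-1.25   0.321  1.891 -2.821]
0.6 [[289.0, 163.0], [342.0, 163.0], [342.0, 258.0], [289.0, 258.0]] [470.9 177.7] [ 56.9 106.8  56.9 106.8] [-1.501  0.07   1.641 -3.072]
stand_foot [([0.3515, 0.1483, 0.0225], 0.91), ([0.4646, 0.1742, 0.0225], 0.57)]
timer_top [([0.5207, 0.1847, 0.009], 0.9), ([0.3409, 0.3022, 0.009], 0.72), ([0.3418, 0.2211, 0.009], 0.56)]
timer_bottom [([0.482, 0.3478, 0.009], 0.87), ([0.4937, -0.0823, 0.009], 0.75), ([0.4205, 0.1759, 0.009], 0.59), ([0.3464, 0.1474, 0.009], 0.56)]
tool shift mm [-60.2   1.4 145.6] yaw_y 1.652 j [ 0.27  0.48 -1.    1.95  0.49  0.97  0.68] t 10.2
twist opts rad [np.float64(-3.135), np.float64(0.007), np.float64(3.149)]
```

>>> {"api": "move_arm", "payload": {"motion": [{"tx":-0.03,"ty":0,"tz":0,"twist":0},{"tx":-0.03,"ty":0,"tz":0,"twist":0},{"tx":0,"ty":0,"tz":0,"twist":0},{"tx":0,"ty":0.001,"tz":0.035,"twist":0},{"tx":0,"ty":0,"tz":0.035,"twist":0},{"tx":0,"ty":0,"tz":0.035,"twist":0},{"tx":0,"ty":0,"tz":0.02,"twist":0},{"tx":0,"ty":0,"tz":0.01,"twist":0},{"tx":0,"ty":0,"tz":0.01,"twist":0},{"tx":0,"ty":0,"tz":0,"twist":0}], "gripper": -1}}

```text
clock: 11.2
position: [0.5088, 0.1816, 0.0032]
ee_rot: [0.128, -3.138, 0.001]
force: [1.1, -0.1, -0.2]
width: 1.001
gripper_force: 0.0
```

>>> {"api": "move_arm", "payload": {"motion": [{"tx":0,"ty":0,"tz":0,"twist":0},{"tx":0,"ty":0,"tz":0,"twist":0},{"tx":0,"ty":0,"tz":0,"twist":0},{"tx":0,"ty":0,"tz":0,"twist":0},{"tx":0,"ty":0,"tz":0,"twist":0},{"tx":0,"ty":0,"tz":0,"twist":0},{"tx":0,"ty":0,"tz":0,"twist":0}], "gripper": 1, "squeeze": 5}}

```text
clock: 11.9
position: [0.5097, 0.1815, 0.0043]
ee_rot: [-0.128, 3.138, -0.001]
force: [0.4, -1.1, 5.1]
width: 0.609
gripper_force: 5.0
```

Run:
```python
from h import *
p,M,s=pose();print(s["joints"].round(2),p.round(4))
r,a0=np.hypot(90,10.5),np.arctan2(10.5,90)
a=np.radians(np.arange(0,91,5));q=np.c_[r*np.cos(a0+a),r*np.sin(a0+a)]
print(np.diff(q,axis=0).round(1).tolist())
```

```text
[ 0.11  0.74 -0.8   1.94  0.75  0.79  0.54] [0.5097 0.1815 0.0043]
[[-1.3, 7.8], [-1.9, 7.7], [-2.6, 7.5], [-3.2, 7.2], [-3.9, 6.9], [-4.4, 6.5], [-5.0, 6.1], [-5.5, 5.7], [-6.0, 5.2], [-6.4, 4.6], [-6.8, 4.1], [-7.1, 3.4], [-7.4, 2.8], [-7.6, 2.2], [-7.8, 1.5], [-7.9, 0.8], [-7.9, 0.1], [-7.9, -0.6]]
```

>>> {"api": "move_arm", "payload": {"motion": [{"tx":0.0013,"ty":0,"tz":-0.0078,"twist":0},{"tx":0.0019,"ty":0,"tz":-0.0077,"twist":0},{"tx":0.0026,"ty":0,"tz":-0.0075,"twist":0},{"tx":0.0032,"ty":0,"tz":-0.0072,"twist":0},{"tx":0.0039,"ty":0,"tz":-0.0069,"twist":0},{"tx":0.0044,"ty":0,"tz":-0.0065,"twist":0},{"tx":0.005,"ty":0,"tz":-0.0061,"twist":0},{"tx":0.0055,"ty":0,"tz":-0.0057,"twist":0},{"tx":0.006,"ty":0,"tz":-0.0052,"twist":0},{"tx":0,"ty":0,"tz":0,"twist":0}]}}

```text
clock: 12.9
position: [0.475, 0.179, 0.0653]
ee_rot: [-0.129, 3.139, -0.0]
force: [-1.0, 0.8, -1.4]
width: 0.608
gripper_force: 5.0
```

Run:
```python
from h import *
im=arm.get_image("scene")[:,:,::-1];im2=arm.get_image("wrist")[:,:,::-1]
a=cv2.resize(im[180:280,340:500],(640,400),interpolation=cv2.INTER_CUBIC);b=im2[180:380]
cv2.imwrite("pics/s6.png",np.vstack([a,b]))
```

```text
(no output)
```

View pics/s6.png

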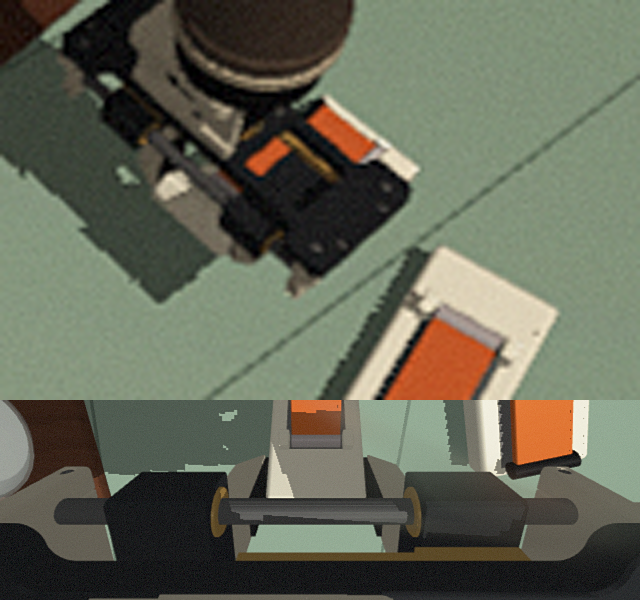

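The wrist crop shows the timer held by its sides at (320,480), with the stand at (315,420), and it is tilting as meant. I continue the arc.

>>> {"api": "move_arm", "payload": {"motion": [{"tx":0.0064,"ty":0,"tz":-0.0046,"twist":0},{"tx":0.0068,"ty":0,"tz":-0.0041,"twist":0},{"tx":0.0071,"ty":0,"tz":-0.0034,"twist":0},{"tx":0.0074,"ty":0,"tz":-0.0028,"twist":0},{"tx":0.0076,"ty":0,"tz":-0.0022,"twist":0},{"tx":0.0078,"ty":0,"tz":-0.0015,"twist":0},{"tx":0.0079,"ty":0,"tz":-0.0008,"twist":0},{"tx":0.0079,"ty":0,"tz":-0.0001,"twist":0},{"tx":0.0079,"ty":0,"tz":0.0006,"twist":0},{"tx":0,"ty":0,"tz":0,"twist":0},{"tx":0,"ty":0,"tz":0,"twist":0}]}}

```text
clock: 14.1
position: [0.4092, 0.1737, 0.0836]
ee_rot: [-0.128, 3.139, 0.0]
force: [0.9, 0.1, 0.1]
width: 0.61
gripper_force: 5.0
```

Run:
```python
from h import *
im=arm.get_image("scene")[:,:,::-1];im2=arm.get_image("wrist")[:,:,::-1]
a=cv2.resize(im[160:260,360:520],(640,400),interpolation=cv2.INTER_CUBIC);b=im2[180:380]
cv2.imwrite("pics/s7.png",np.vstack([a,b]))
p,M,s=pose();print(p,s["force"].round(1),s["joints"].round(2))
cal=arm.calibration("wrist");P=proj("wrist",p,cal);print(P)
```

```text
[0.40936651 0.17367466 0.08351943] [1.1 1.3 0.5] [ 0.2   0.52 -0.95  2.11  0.59  0.81  0.54]
[[315.11830075 252.10763991]]
```

View pics/s7.png

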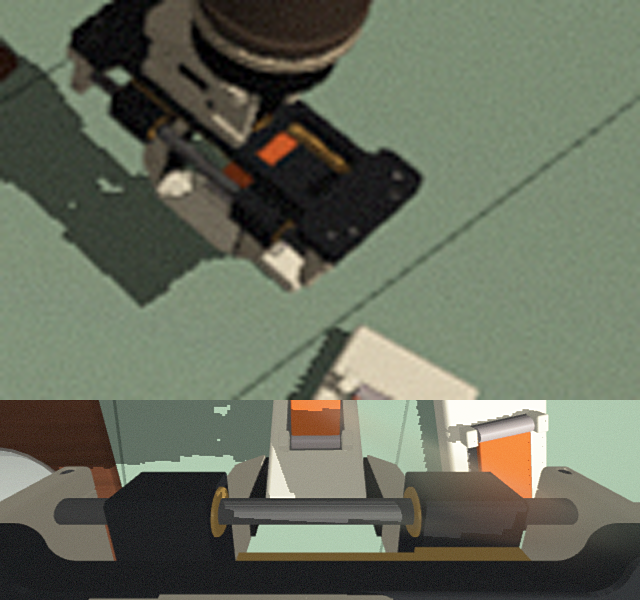

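The wrist view is unchanged from the last one: the timer sits at (315,470) with its hinge at (315,445). It is therefore held rigidly at some tilt and no longer pivots. I measure that tilt numerically.

```bash
cat > tilt.py <<'E'
from h import *
def run(yaw=0,Pl=(38,0,10.5),ptcp=.0075,back=1):
    p,M,s=pose();cal=arm.calibration("wrist");im=arm.get_image("wrist")
    v=cv2.cvtColor(im,cv2.COLOR_RGB2HSV);m=((v[...,0]<16)&(v[...,1]>170)&(v[...,2]>70)).astype(np.uint8)
    n,l,st,ce=cv2.connectedComponentsWithStats(m)
    for i in range(1,n):
        if st[i,4]>150: print("orange bbox c0,r0,w,h",st[i,:4].tolist())
    for q in("timer_top","timer_bottom","stand_foot","timer"):
        print(q,[((np.array(d["point"])*[640,400]).round().tolist(),round(d["conf"],2)) for d in arm.place_of("wrist",q)])
    tx=-M[:,0]*back   # timer x (horizontal part) world
    P=p-M[:,2]*ptcp
    for a in range(-10,100,10):
        c,sn=np.cos(np.radians(a)),np.sin(np.radians(a));X=c*tx+sn*np.array([0,0,1]);Z=-sn*tx+c*np.array([0,0,1]);Y=np.cross(Z,X)
        th=.84
        pts=np.array([[52,0,9],[-52,0,9],[18-64*np.cos(th),0,22.5+64*np.sin(th)],[0,0,0],[18,14,22.5],[18,-14,22.5],[-52,28,18],[-52,-28,18]])-Pl
        q=proj("wrist",P+pts/1000@np.array([X,Y,Z]),cal)
        print(a,q.round().astype(int).tolist())
    print(s["joints"].round(2))
if __name__=="__main__": run()
E
python3 tilt.py
```

```text
orange bbox c0,r0,w,h [288, 114, 59, 101]
orange bbox c0,r0,w,h [477, 212, 54, 59]
timer_top [([316.0, 285.0], 0.97), ([485.0, 145.0], 0.85), ([378.0, 137.0], 0.7), ([311.0, 107.0], 0.3)]
timer_bottom [([284.0, 129.0], 0.66), ([312.0, 108.0], 0.51)]
stand_foot [([289.0, 134.0], 0.8), ([312.0, 107.0], 0.67)]
timer [([481.0, 224.0], 0.98), ([329.0, 135.0], 0.64), ([320.0, 210.0], 0.56)]
-10 [[315, 275], [315, 93], [315, 217], [315, 191], [343, 242], [288, 242], [383, 95], [247, 95]]
0 [[315, 278], [315, 92], [315, 172], [315, 190], [342, 235], [288, 235], [376, 91], [254, 91]]
10 [[315, 280], [315, 97], [315, 138], [315, 191], [342, 229], [289, 229], [370, 93], [260, 93]]
20 [[315, 282], [315, 106], [315, 116], [315, 194], [341, 224], [289, 224], [365, 100], [266, 100]]
30 [[315, 283], [315, 117], [315, 104], [315, 198], [340, 221], [290, 221], [360, 110], [270, 110]]
40 [[315, 283], [315, 131], [315, 99], [315, 204], [340, 219], [290, 219], [357, 122], [274, 122]]
50 [[315, 283], [315, 145], [315, 101], [315, 211], [339, 218], [291, 218], [354, 136], [276, 136]]
60 [[315, 282], [315, 161], [315, 108], [315, 219], [339, 218], [292, 218], [352, 151], [279, 151]]
70 [[315, 280], [315, 176], [315, 117], [315, 227], [338, 220], [292, 220], [350, 167], [281, 167]]
80 [[315, 277], [315, 193], [315, 129], [315, 236], [338, 222], [293, 222], [348, 183], [282, 183]]
90 [[315, 273], [315, 210], [315, 142], [315, 245], [337, 226], [293, 226], [348, 200], [283, 200]]
[ 0.2   0.52 -0.95  2.11  0.59  0.81  0.54]
```

>>> {"api": "move_arm", "payload": {"motion": [{"tx":0,"ty":0,"tz":0,"twist":0},{"tx":0,"ty":0,"tz":0,"twist":0},{"tx":0,"ty":0,"tz":-0.02,"twist":0},{"tx":0,"ty":0,"tz":-0.02,"twist":0},{"tx":0,"ty":0,"tz":0,"twist":0},{"tx":0,"ty":0,"tz":0,"twist":0}], "gripper": 1, "squeeze": 3}}

```text
clock: 15.05
position: [0.409, 0.173, 0.1231]
ee_rot: [0.127, -3.139, 0.001]
force: [0.6, 0.1, -2.3]
width: 0.609
gripper_force: 3.0
```

```bash
python3 tilt.py | head -6
python3 - <<'E'
from h import *
im=arm.get_image("wrist");cv2.imwrite("pics/w8.png",im[:,:,::-1])
im=arm.get_image("top");cv2.imwrite("pics/t8.png",im[:,:,::-1])
for n in("top","scene"):
  for q in("timer_bottom","stand_foot","timer_top"):print(n,q,[((np.array(d["point"])*[640,400]).round().tolist(),round(d["conf"],2)) for d in arm.place_of(n,q)])
p,M,s=pose();print(p)
P=p-M[:,2]*.0075;tx=-M[:,0]
for a in range(0,100,15):
    c,sn=np.cos(np.radians(a)),np.sin(np.radians(a));X=c*tx+sn*np.array([0,0,1]);Z=-sn*tx+c*np.array([0,0,1]);Y=np.cross(Z,X)
    pts=(np.array([[-52,0,9],[-24.7,0,70],[52,0,9]])-[38,0,10.5])/1000@np.array([X,Y,Z])+P
    print(a,[proj(n,pts).round().astype(int).tolist() for n in("top","scene")])
E
```

```text
orange bbox c0,r0,w,h [296, 119, 47, 25]
orange bbox c0,r0,w,h [297, 153, 39, 22]
orange bbox c0,r0,w,h [295, 179, 42, 45]
orange bbox c0,r0,w,h [455, 198, 48, 59]
timer_top [([369.0, 132.0], 0.74), ([316.0, 277.0], 0.69), ([457.0, 139.0], 0.58)]
timer_bottom [([292.0, 129.0], 0.62)]
top timer_bottom []
top stand_foot []
top timer_top []
scene timer_bottom [([434.0, 296.0], 0.82), ([423.0, 215.0], 0.71)]
scene stand_foot [([439.0, 291.0], 0.69), ([436.0, 195.0], 0.56)]
scene timer_top [([411.0, 215.0], 0.82), ([462.0, 251.0], 0.74), ([437.0, 226.0], 0.54)]
[0.40911275 0.17354781 0.12348372]
0 [[[237, 314], [231, 303], [233, 264]], [[441, 180], [440, 170], [411, 205]]]
15 [[[239, 312], [233, 309], [233, 264]], [[438, 187], [442, 172], [411, 204]]]
30 [[[240, 306], [235, 312], [233, 264]], [[433, 194], [442, 176], [412, 203]]]
45 [[[241, 299], [237, 313], [232, 265]], [[428, 202], [440, 181], [413, 202]]]
60 [[[242, 290], [239, 310], [232, 267]], [[422, 209], [437, 188], [414, 201]]]
75 [[[241, 280], [240, 305], [232, 268]], [[415, 216], [433, 195], [415, 199]]]
90 [[[241, 269], [241, 297], [232, 270]], [[408, 222], [427, 202], [416, 198]]]
```

Run:
```python
import cv2
im=cv2.imread("pics/w8.png")
for c in(305,316,330):print(c,[(r,*im[r,c].tolist()[::-1]) for r in range(96,284,4)])
for r in (190,205,215,235):print(r,[(c,int(im[r,c].sum())) for c in list(range(262,300,2))+list(range(334,372,2))])
```

```text
305 [(96, 171, 200, 175), (100, 177, 203, 178), (104, 172, 199, 175), (108, 227, 221, 197), (112, 253, 252, 245), (116, 234, 231, 212), (120, 238, 118, 58), (124, 245, 139, 63), (128, 244, 136, 60), (132, 246, 139, 64), (136, 247, 138, 63), (140, 163, 83, 39), (144, 77, 58, 54), (148, 42, 43, 40), (152, 67, 45, 41), (156, 219, 106, 47), (160, 222, 118, 58), (164, 221, 115, 59), (168, 219, 118, 63), (172, 148, 90, 57), (176, 150, 91, 60), (180, 141, 86, 55), (184, 138, 80, 51), (188, 141, 79, 47), (192, 140, 76, 41), (196, 143, 79, 39), (200, 142, 74, 36), (204, 136, 64, 23), (208, 139, 71, 34), (212, 139, 69, 27), (216, 140, 73, 35), (220, 141, 74, 36), (224, 117, 97, 86), (228, 119, 114, 110), (232, 124, 121, 116), (236, 118, 112, 111), (240, 132, 126, 116), (244, 146, 141, 128), (248, 147, 145, 128), (252, 147, 142, 130), (256, 147, 144, 129), (260, 146, 145, 130), (264, 161, 158, 143), (268, 159, 155, 142), (272, 160, 154, 141), (276, 165, 161, 143), (280, 60, 56, 57)]
316 [(96, 176, 203, 177), (100, 174, 203, 177), (104, 178, 205, 178), (108, 174, 172, 152), (112, 253, 253, 246),
[... 3011 characters left out ...]
(298, 250), (334, 254), (336, 260), (338, 297), (340, 442), (342, 423), (344, 424), (346, 414), (348, 476), (350, 564), (352, 561), (354, 558), (356, 544), (358, 550), (360, 545), (362, 547), (364, 546), (366, 544), (368, 534), (370, 544)]
235 [(262, 417), (264, 420), (266, 560), (268, 556), (270, 559), (272, 554), (274, 575), (276, 433), (278, 416), (280, 414), (282, 428), (284, 462), (286, 455), (288, 457), (290, 456), (292, 282), (294, 333), (296, 346), (298, 342), (334, 347), (336, 350), (338, 218), (340, 421), (342, 464), (344, 454), (346, 449), (348, 446), (350, 422), (352, 415), (354, 409), (356, 469), (358, 552), (360, 559), (362, 553), (364, 566), (366, 569), (368, 372), (370, 477)]
```

The timer now hangs at about 95° (5° back-leaning) and pivots freely at 3 N. The wrist pixels put its bottom edge at row 209 and the foot at row 148. I firm the grip, raise it clear of the teapot and twist about half a turn.

>>> {"api": "move_arm", "payload": {"motion": [{"tx":0,"ty":0,"tz":0,"twist":0},{"tx":0,"ty":0,"tz":0,"twist":0},{"tx":0,"ty":0,"tz":-0.02,"twist":0},{"tx":0,"ty":0,"tz":-0.03,"twist":0},{"tx":0,"ty":0,"tz":-0.03,"twist":0},{"tx":0,"ty":0,"tz":-0.03,"twist":0},{"tx":0,"ty":0,"tz":-0.02,"twist":0},{"tx":0,"ty":0,"tz":0,"twist":0.04},{"tx":0,"ty":0,"tz":0,"twist":0.08},{"tx":0,"ty":0,"tz":0,"twist":0.08},{"tx":0,"ty":0,"tz":0,"twist":0.08},{"tx":0,"ty":0,"tz":0,"twist":0.08}], "gripper": 1, "squeeze": 15}}

```text
clock: 16.9
position: [0.409, 0.1735, 0.2535]
ee_rot: [0.761, 3.048, -0.0]
force: [-0.5, -0.0, -1.5]
width: 0.604
gripper_force: 15.0
```

>>> {"api": "move_arm", "payload": {"motion": [{"tx":0,"ty":0,"tz":0,"twist":0.08},{"tx":0,"ty":0,"tz":0,"twist":0.08},{"tx":0,"ty":0,"tz":0,"twist":0.08},{"tx":0,"ty":0,"tz":0,"twist":0.08},{"tx":0,"ty":0,"tz":0,"twist":0.08},{"tx":0,"ty":0,"tz":0,"twist":0.08},{"tx":0,"ty":0,"tz":0,"twist":0.08},{"tx":0,"ty":0,"tz":0,"twist":0.08},{"tx":0,"ty":0,"tz":0,"twist":0.08},{"tx":0,"ty":0,"tz":0,"twist":0.08},{"tx":0,"ty":0,"tz":0,"twist":0.08},{"tx":0,"ty":0,"tz":0,"twist":0.08}]}}

```text
clock: 18.1
position: [0.4089, 0.1736, 0.2535]
ee_rot: [2.641, 1.702, -0.0]
force: [0.5, 0.7, -1.2]
width: 0.61
gripper_force: 15.0
```

>>> {"api": "move_arm", "payload": {"motion": [{"tx":0,"ty":0,"tz":0,"twist":0.08},{"tx":0,"ty":0,"tz":0,"twist":0.08},{"tx":0,"ty":0,"tz":0,"twist":0.08},{"tx":0,"ty":0,"tz":0,"twist":0.08},{"tx":0,"ty":0,"tz":0,"twist":0.08},{"tx":0,"ty":0,"tz":0,"twist":0.08},{"tx":0,"ty":0,"tz":0,"twist":0.08},{"tx":0,"ty":0,"tz":0,"twist":0.04},{"tx":0,"ty":0,"tz":0,"twist":0}]}}

```text
clock: 19.0
position: [0.409, 0.1736, 0.2535]
ee_rot: [3.125, 0.324, -0.0]
force: [0.0, -0.4, -0.6]
width: 0.604
gripper_force: 15.0
```

```bash
python3 -c "
from h import *;rows([.4754,-.2594,.25],-1.449)"
```

```text
tool shift mm [-23.8 437.4   3.6] yaw_y -1.364 j [ 0.01  0.17 -0.6   1.91  0.11  1.09 -2.  ] t 19.0
twist opts rad [np.float64(-3.057), np.float64(0.085), np.float64(3.226)]
```

>>> {"api": "move_arm", "payload": {"motion": [{"tx":-0.002,"ty":0.02,"tz":0,"twist":0},{"tx":-0.002,"ty":0.038,"tz":0,"twist":0},{"tx":-0.002,"ty":0.038,"tz":0,"twist":0},{"tx":-0.002,"ty":0.038,"tz":0,"twist":0},{"tx":-0.002,"ty":0.038,"tz":0,"twist":0},{"tx":-0.002,"ty":0.038,"tz":0,"twist":0},{"tx":-0.002,"ty":0.038,"tz":0,"twist":0},{"tx":-0.002,"ty":0.038,"tz":0,"twist":0},{"tx":-0.002,"ty":0.038,"tz":0,"twist":0},{"tx":-0.002,"ty":0.038,"tz":0,"twist":0},{"tx":-0.002,"ty":0.038,"tz":0,"twist":0},{"tx":-0.002,"ty":0.038,"tz":0,"twist":0}]}}

```text
clock: 20.2
position: [0.4757, -0.2615, 0.2535]
ee_rot: [-3.124, -0.329, 0.0]
force: [0.6, 0.2, -1.4]
width: 0.61
gripper_force: 15.0
```

>>> {"api": "move_arm", "payload": {"motion": [{"tx":0,"ty":0,"tz":0,"twist":0.054},{"tx":0,"ty":0,"tz":0,"twist":0},{"tx":0,"ty":0,"tz":0,"twist":0}]}}

```text
clock: 20.5
position: [0.4758, -0.2591, 0.2534]
ee_rot: [-3.135, -0.199, 0.0]
force: [0.5, 0.3, -2.5]
width: 0.609
gripper_force: 15.0
```

Run:
```python
from h import *
im=arm.get_image("wrist");cv2.imwrite("pics/w9.png",im[:,:,::-1])
sc=arm.get_image("scene")
for n,q in(("scene","board_spot"),("scene","board"),("wrist","board_spot"),("wrist","board")):
    z=.012 if q=="board_spot" else 0
    print(n,q,[(ray(n,np.array(d["point"])*[640,400],z)[0].round(3).tolist(),round(d["conf"],2)) for d in arm.place_of(n,q)])
v=cv2.cvtColor(im,cv2.COLOR_RGB2HSV).astype(int);m=((v[...,0]<15)|(v[...,0]>165))&(v[...,2]<130)&(v[...,1]>60)&(np.indices(v.shape[:2])[0]<245)
# image-row profile of the timer bottom edge and the foot
for c in(288,300,315,330,345):print(c,[(r,*im[r,c].tolist()) for r in range(130,240,6)])
rows([.4754,-.2594,.25],-1.449)
# board corner in the scene view
print(proj("scene",np.array([[.601,-.332,.012],[.425,-.347,.012],[.385,-.015,.012],[.559,.006,.012]])).round())
cv2.imwrite("pics/s9.png",sc[:,:,::-1])
```

```text
scene board_spot [([0.5, -0.254, 0.012], 0.64)]
scene board [([0.506, -0.168, 0.0], 0.64), ([0.69, 0.35, 0.0], 0.51), ([0.763, 0.029, 0.0], 0.34)]
wrist board_spot [([0.505, -0.257, 0.012], 0.59)]
wrist board [([0.496, -0.175, 0.0], 0.65), ([0.503, -0.256, 0.0], 0.29)]
288 [(130, 132, 81, 59), (136, 142, 88, 58), (142, 137, 84, 57), (148, 115, 74, 49), (154, 139, 89, 64), (160, 133, 84, 57), (166, 126, 83, 60), (172, 136, 86, 61), (178, 129, 82, 56), (184, 135, 83, 59), (190, 135, 88, 60), (196, 126, 80, 53), (202, 127, 82, 56), (208, 176, 175, 157), (214, 179, 175, 155), (220, 182, 179, 161), (226, 175, 169, 152), (232, 185, 180, 164), (238, 188, 184, 167)]
300 [(130, 128, 81, 59), (136, 148, 94, 68), (142, 139, 87, 58), (148, 40, 41, 41), (154, 255, 140, 61), (160, 243, 133, 61), (166, 242, 132, 61), (172, 241, 135, 66), (178, 241, 132, 65), (184, 243, 134, 66), (190, 160, 84, 38), (196, 159, 78, 32), (202, 166, 87, 42), (208, 164, 85, 38), (214, 164, 85, 37), (220, 162, 86, 41), (226, 136, 130, 129), (232, 151, 145, 142), (238, 92, 87, 87)]
315 [(130, 125, 79, 55), (136, 143, 92, 
[... 667 characters left out ...]
0, 162, 87, 42), (226, 134, 129, 127), (232, 151, 143, 143), (238, 87, 86, 84)]
345 [(130, 139, 88, 63), (136, 134, 82, 58), (142, 136, 89, 62), (148, 132, 82, 55), (154, 136, 83, 54), (160, 130, 84, 60), (166, 122, 76, 53), (172, 130, 78, 55), (178, 134, 86, 59), (184, 134, 87, 64), (190, 136, 94, 75), (196, 139, 99, 75), (202, 139, 94, 72), (208, 169, 162, 145), (214, 170, 166, 146), (220, 169, 167, 148), (226, 167, 164, 147), (232, 186, 181, 165), (238, 184, 181, 162)]
tool shift mm [-0.4 -0.2  3.7] yaw_y -1.447 j [ 0.6   0.3  -0.26  1.72  0.08  1.14 -1.13] t 20.8
twist opts rad [np.float64(-3.139), np.float64(0.002), np.float64(3.144)]
[[232. 138.]
 [281. 107.]
 [365. 174.]
 [316. 213.]]
```

The three estimates of the spot agree at (0.503, −0.256), and the timer hangs steady over it. I lower it.

>>> {"api": "move_arm", "payload": {"motion": [{"tx":0,"ty":0,"tz":0.02,"twist":0},{"tx":0,"ty":0,"tz":0.035,"twist":0},{"tx":0,"ty":0,"tz":0.035,"twist":0},{"tx":0,"ty":0,"tz":0.035,"twist":0},{"tx":0,"ty":0,"tz":0.018,"twist":0},{"tx":0,"ty":0,"tz":0.007,"twist":0},{"tx":0,"ty":0,"tz":0,"twist":0},{"tx":0,"ty":0,"tz":0,"twist":0}]}}

```text
clock: 21.6
position: [0.4766, -0.2602, 0.1046]
ee_rot: [3.135, 0.193, 0.002]
force: [-1.3, -0.8, -1.7]
width: 0.606
gripper_force: 15.0
```

>>> {"api": "move_arm", "payload": {"motion": [{"tx":0,"ty":0,"tz":0.002,"twist":0},{"tx":0,"ty":0,"tz":0.002,"twist":0},{"tx":0,"ty":0,"tz":0.002,"twist":0},{"tx":0,"ty":0,"tz":0.001,"twist":0},{"tx":0,"ty":0,"tz":0,"twist":0}]}}

```text
clock: 22.1
position: [0.4774, -0.2603, 0.0983]
ee_rot: [3.134, 0.193, 0.005]
force: [-0.9, 0.7, 12.9]
width: 0.611
gripper_force: 15.0
```

The bottom edge is down (13 N). I loosen to 3 N and lean it back along the arc.

>>> {"api": "move_arm", "payload": {"motion": [{"tx":0,"ty":0,"tz":-0.0005,"twist":0},{"tx":0,"ty":0,"tz":0,"twist":0},{"tx":0,"ty":0,"tz":0,"twist":0},{"tx":0.004,"ty":0,"tz":0,"twist":0},{"tx":0.004,"ty":0,"tz":0.0003,"twist":0},{"tx":0.004,"ty":0,"tz":0.0005,"twist":0},{"tx":0.004,"ty":0,"tz":0.0007,"twist":0},{"tx":0.004,"ty":0,"tz":0.0009,"twist":0},{"tx":0.004,"ty":0,"tz":0.0011,"twist":0},{"tx":0.004,"ty":0,"tz":0.0013,"twist":0},{"tx":0,"ty":0,"tz":0,"twist":0}], "gripper": 1, "squeeze": 3}}

```text
clock: 23.2
position: [0.5043, -0.2565, 0.092]
ee_rot: [3.136, 0.193, 0.001]
force: [1.2, -0.3, 3.6]
width: 0.607
gripper_force: 3.0
```

Run:
```python
from h import *
p,M,s=pose();print(p,s["force"].round(1))
im=arm.get_image("wrist")
for c in(288,315,345):print(c,[(r,*im[r,c].tolist()) for r in range(100,240,5)])
import tilt
P=p-M[:,2]*.0075;cal=arm.calibration("wrist");tx=-M[:,0]
for a in range(90,126,5):
    c,sn=np.cos(np.radians(a)),np.sin(np.radians(a));X=c*tx+sn*np.array([0,0,1]);Z=-sn*tx+c*np.array([0,0,1]);Y=np.cross(Z,X)
    pts=np.array([[-24.7,0,70],[18,0,22.5],[-52,28,18]])-[38,0,10.5]
    print(a,proj("wrist",P+pts/1000@np.array([X,Y,Z]),cal).round().tolist())
```

```text
[ 0.50428066 -0.25652608  0.09203968] [ 1.2 -0.3  3.6]
288 [(100, 142, 89, 60), (105, 164, 101, 73), (110, 167, 107, 72), (115, 159, 102, 69), (120, 165, 105, 70), (125, 167, 107, 76), (130, 162, 96, 70), (135, 163, 100, 71), (140, 154, 94, 67), (145, 163, 103, 76), (150, 164, 102, 72), (155, 165, 103, 73), (160, 154, 99, 71), (165, 161, 101, 70), (170, 151, 95, 67), (175, 141, 91, 66), (180, 146, 93, 68), (185, 155, 99, 64), (190, 156, 95, 67), (195, 153, 94, 62), (200, 153, 96, 64), (205, 138, 84, 61), (210, 160, 99, 67), (215, 149, 93, 67), (220, 144, 90, 63), (225, 157, 103, 73), (230, 129, 82, 59), (235, 137, 94, 73)]
315 [(100, 143, 85, 57), (105, 160, 100, 69), (110, 164, 101, 70), (115, 161, 102, 71), (120, 166, 101, 71), (125, 163, 101, 68), (130, 164, 100, 70), (135, 160, 95, 64), (140, 163, 105, 76), (145, 166, 103, 73), (150, 167, 106, 75), (155, 164, 102, 71), (160, 152, 94, 66), (165, 156, 98, 68), (170, 153, 98, 68), (175, 73, 56, 53), (180, 244, 129, 59), (185, 173, 89, 43), (190, 176, 94, 47), (195, 178, 92, 46), (200, 177, 92, 42), (205, 177, 91, 42), (210, 181, 94,
[... 393 characters left out ...]
03, 71), (170, 146, 96, 64), (175, 87, 56, 43), (180, 92, 63, 50), (185, 103, 70, 53), (190, 99, 67, 48), (195, 104, 72, 55), (200, 104, 73, 55), (205, 94, 67, 51), (210, 95, 63, 47), (215, 90, 63, 44), (220, 83, 58, 40), (225, 87, 58, 42), (230, 75, 50, 37), (235, 89, 78, 62)]
90 [[316.0, 141.0], [316.0, 225.0], [348.0, 199.0]]
95 [[316.0, 148.0], [316.0, 227.0], [348.0, 208.0]]
100 [[316.0, 156.0], [316.0, 229.0], [348.0, 216.0]]
105 [[316.0, 163.0], [316.0, 231.0], [348.0, 225.0]]
110 [[316.0, 171.0], [316.0, 234.0], [348.0, 234.0]]
115 [[316.0, 179.0], [316.0, 237.0], [348.0, 243.0]]
120 [[316.0, 187.0], [316.0, 239.0], [348.0, 252.0]]
125 [[316.0, 195.0], [316.0, 242.0], [348.0, 261.0]]
```

The foot is now at row 175, which gives a lean of about 22°, so the timer is on its stand. I release and retreat upwards.

>>> {"api": "move_arm", "payload": {"motion": [{"tx":0,"ty":0,"tz":0,"twist":0},{"tx":0,"ty":0,"tz":0,"twist":0},{"tx":0,"ty":0,"tz":0,"twist":0},{"tx":0,"ty":0,"tz":0,"twist":0},{"tx":0,"ty":0,"tz":0,"twist":0},{"tx":0,"ty":0,"tz":-0.01,"twist":0},{"tx":0,"ty":0,"tz":-0.03,"twist":0},{"tx":0,"ty":0,"tz":-0.04,"twist":0},{"tx":0,"ty":0,"tz":-0.04,"twist":0},{"tx":0,"ty":0,"tz":-0.04,"twist":0}], "gripper": -1}}

```text
clock: 24.25
position: [0.5033, -0.2564, 0.2547]
ee_rot: [3.136, 0.192, 0.001]
force: [0.4, 0.3, -0.8]
width: 0.998
gripper_force: 0.0
```

>>> {"api": "move_arm", "payload": {"motion": [{"tx":-0.04,"ty":0,"tz":0,"twist":0},{"tx":-0.04,"ty":0,"tz":-0.02,"twist":0},{"tx":0,"ty":0.04,"tz":0,"twist":0},{"tx":0,"ty":0.04,"tz":0,"twist":0},{"tx":0,"ty":0.04,"tz":0,"twist":0},{"tx":0,"ty":0.04,"tz":0,"twist":0},{"tx":0,"ty":0,"tz":0,"twist":0}]}}

```text
clock: 24.95
position: [0.4419, -0.4309, 0.2721]
ee_rot: [3.134, 0.182, -0.002]
force: [0.7, -0.8, -0.2]
width: 0.997
gripper_force: 0.0
```

Run:
```python
from h import *
a=arm.get_image("scene")[90:230,170:390,::-1];b=arm.get_image("top")[150:290,300:520,::-1]
cv2.imwrite("pics/fin.png",np.vstack([cv2.resize(x,(471,300),interpolation=cv2.INTER_CUBIC) for x in(a,b)]))
bx=np.array([.9926,.1217]);by=np.array([-.1217,.9926])
for n in("scene","top"):
  for q,z in(("timer_bottom",.016),("stand_foot",.0165),("timer_top",.11)):
    print(n,q,[((lambda w:[round(float((w-[.503,-.256])@bx),3),round(float((w-[.503,-.256])@by),3)])(ray(n,np.array(d["point"])*[640,400],z)[0][:2]),round(d["conf"],2)) for d in arm.place_of(n,q)])
```

```text
scene timer_bottom [([-0.1, 0.418], 0.77), ([0.06, 0.594], 0.7), ([0.017, 0.093], 0.62), ([-0.033, 0.006], 0.59)]
scene stand_foot [([0.046, 0.599], 0.88), ([0.032, 0.004], 0.71), ([-0.11, 0.416], 0.6), ([-0.046, -0.041], 0.17)]
scene timer_top [([-0.031, 0.507], 0.79), ([-0.035, 0.581], 0.76), ([0.017, 0.004], 0.56)]
top timer_bottom [([-0.107, 0.413], 0.92), ([0.046, 0.592], 0.86), ([-0.03, -0.007], 0.65)]
top stand_foot [([0.042, 0.606], 0.87), ([-0.109, 0.415], 0.77), ([0.029, 0.002], 0.58)]
top timer_top [([0.007, -0.009], 0.97), ([-0.095, 0.549], 0.93), ([-0.008, 0.106], 0.72), ([-0.1, 0.466], 0.69)]
```

View pics/fin.png

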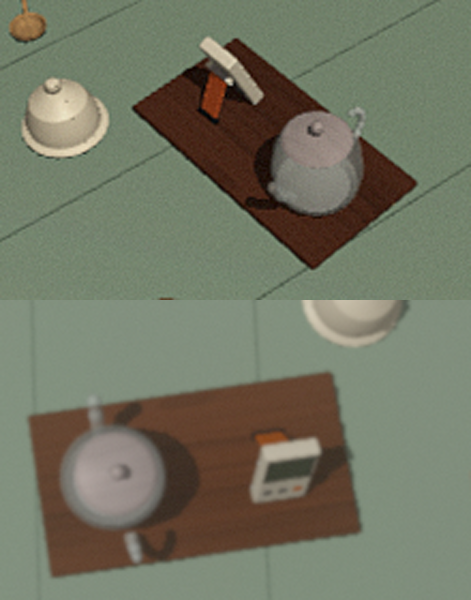

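In the last picture the timer leans on its open stand on the free end, with its screen at about (290,468) facing the near edge. Its bottom is about 30 mm in front of the middle and its foot about 30 mm behind. The teapot and the sugar dome look untouched.

```bash
python3 -c "
from cell import arm
print(arm.sign_off())"
```

```text
the job is handed in; nothing more can be done
None
```

The timer is leaning back on its fully opened stand on the middle of the board's free end, screen towards the near long edge, and the job is handed in; no verdict came back.

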